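# Close the dye jar, then crack its cap a quarter turn and hold it

## Robot

A 7-joint arm with a two-finger parallel gripper is mounted at the origin on the work surface. World frame = base frame: x ahead of the robot, y to its left, z up, the work surface at z = 0. Lengths are in m, angles in rad, forces in N, time in s.
With the tool pointing down it reaches from about 0.4 to 0.85 m from the base axis. Payload 10.4 kg.
Tool frame: the origin (TCP) lies at the very end of the fingers, on their centre line; the grasp point (between the pads) lies 19 mm behind it; z points along the fingers, y is the line along which they close (so a half turn about z gives the same grasp; the last joint's range is limited). The gripper opens to 87 mm and grips with 3 to 60 N. Pads are 19 mm wide; open, the fingers measure 117 mm over their backs; the gripper's body (75 mm by 190 mm) begins 51 mm behind the grasp point.
Start: joints at [-0.023, 0.332, -0.065, 1.46, 0.022, 1.35, -0.088], TCP at [0.625, 0, 0.223] pointing down, gripper open.
Joint ranges: [-2.6, 2.6], [-0.5, 2.12], [-1.47, 1.34], [0.16, 2.42], [-1.27, 4.41], [0.06, 2.06], [-2.6, 2.6]. Speed limits (rad/s): [2.22, 2.22, 2.79, 2.79, 3.14, 3.14, 3.14].

## Interface

Orientations are given as a unit quaternion [x, y, z, w].
In Python, from bench import * gives the robot as it stands.
- The arm moves only by the tool step_arm, never from a script. Its arguments are lists of equal length, an entry for each row: "delta_pos": the shift along the world's x, y, z in units of 25 mm (1.0 is 25 mm), a list of three; "turn": the turn about the world's z in units of 0.12 rad (1.0 is 0.12 rad). In form: {"delta_pos": [[tx, ty, tz], ...], "turn": [turn, ...]}. A call has 1 to 12 rows; each row shifts and turns the commanded pose from where the row before left it; what a row does not reach is not made up. A row lasts 1/10 s, in which the tool goes at most 50 mm and 8.59 degrees, less where a joint would pass 70% of its speed; a pose out of reach is approached as far as the arm can. A call with a number of a shift or a turn outside -1 to 1 is refused whole. A call with a gripper value outside its range is refused whole. "grip" is the closure, from 0 (fully open) to 1 (shut), set as the call begins (left out, the last holds). The fingers move at their own pace and stop on an object; "newtons" is the grip in N (left out, the last holds). Time passes only in rows, so rows that do not move let the fingers close. It gives the time, the measured TCP pose, the force, the opening and the grip force at its end, in the units of the state.
- read_state(): the state, without advancing time (a new reading comes with each control period).
- camera(name): name is "scene" or "side" or "wrist"; returns a dict with "image" (384x512x3 uint8, red, green, blue), "z_map" (384x512 float32, m along the optical axis (not along the pixel's ray), 0 where there is no reading), "mtx" (3x3 intrinsics, pixels), "view" (4x4, takes a point from world to camera coordinates). Camera axes: x right, y up, looking along -z (the intrinsics and any distortion apply to the point x, -y, -z); pixel columns grow to the right and rows downward; lengths in m; the calibration is good to about 2 mm. A picture is of the moment at which its call begins.
- close_job(): hands the job in; it is judged then, once.
The state is a dict: "time": time; "joint_positions": joint angles; "joint_vel": joint speeds; "joint_torque": joint torques, N m; "ee_pos": TCP position; "eef_rot": TCP orientation; "ft_force": force on the tool from outside, world axes, zero at the start; "torque": the same for the moment, N m; "width": finger opening in m; "grip_force": force on a finger pad.
Only numpy, scipy, OpenCV 4.12 (cv2) and the standard library are available. Lean on these libraries where they do the work, as an engineer would, in place of code of your own. Each camera call takes 0.05 s, during which the arm holds its last target. There are 200 camera calls.

## Task

The red dye jar in the wooden stand has just been mixed and its white cap is only loosely started: screw the cap clockwise until it is fully home, then back it off a quarter turn so that the fresh dye can vent. Finish still gripping the cap at that quarter turn, with your fingers closed on it and holding still; do not let go, and leave the two squeeze bottles and the blue cup standing where they are.

Things in the scene. Friction and masses are not known exactly. Their poses are not given: they have to be found in the camera images.
- jar: Red plastic dye jar, 66 mm across, with a paper band, clamped upright on a wooden stand (base 130 x 100 x 20 mm); one fixed piece, screwed to the table. Origin: centre of the stand's underside, on the table and on the cap's axis; z up; x along the 130 mm side, towards the end with a small black mark. The jar's shoulder rises to 120 mm above the table; the 36 mm neck above it carries the cap.
- cap: White ribbed cap, 44 mm across, 30 mm tall, on the jar's thread already (cannot come off). Clockwise from above closes it, dropping 4 mm per turn; thread friction about 0.12 N m, stays where left. Origin: centre of its underside, 130 mm above the table when home; z up; x along the black bar on top, which points along the jar's x when home. Its whole side is free to grip; 10 mm clear below it.
- cap_center (a point): Centre of the cap, half-way up, on its axis: 145 mm above the table when fully home, 0.64 mm higher for each radian unscrewed.
- cap_thread (a joint): Angle of the cap on its thread in rad: 0 fully home (hard stop), growing as it is unscrewed (counter-clockwise from above), at most 6.28. It starts 2.3 to 4.2 rad from home; a quarter turn off home is 1.57.
- yellow_bottle: Loose yellow squeeze bottle with a white nozzle, 54 mm across and 128 mm tall, standing near the jar; leave alone. Origin: centre of its underside, z up.
- orange_bottle: Loose orange squeeze bottle with a white nozzle, 54 mm across and 128 mm tall, standing near the jar; leave alone. Origin: centre of its underside, z up.
- blue_cup: Loose blue plastic cup, 64 mm across and 75 mm tall, standing near the jar; leave alone. Origin: centre of its underside, z up.
Mind the look-alikes: they are no part of the job. What is shaped like the jar but pink or yellow is not meant.

How it is judged:
On the way, in this order (a step that is already met when the one before it is completed fails the run):
1. the cap is screwed fully home (within 0.08 rad of its stop) (value of joint cap_thread below 0.08 rad), for 0.1 s.
2. the cap is backed off a quarter turn (70 to 110 degrees) with the fingers on it (value of joint cap_thread between 1.22 and 1.92 rad and contact force between the fingers and cap above 2 N), for 0.1 s.
At the end, for the whole second after the job is handed in: After having been fully home, the cap stands a quarter turn off home (70 to 110 degrees, 1.22 to 1.92 rad) and still; the fingers grip it with more than 2 N, the grasp point within 35 mm of its centre; both bottles and the cup stand upright within 30 mm of where they were (all of step 2 and velocity of joint cap_thread between -0.1 and 0.1 rad/s and distance between the grasp point and cap_center below 0.035 m and distance of each of yellow_bottle, orange_bottle, blue_cup from where it was at the start of the episode below 0.03 m and angle between each of yellow_bottle, orange_bottle, blue_cup's own z axis and vertical below 0.2 rad); the arm keeps its last pose, push and grip.
It fails at once if a bottle or the cup is knocked over or pushed away (over 30 mm or 0.5 rad) (distance of any of yellow_bottle, orange_bottle, blue_cup from where it was at the start of the episode above 0.03 m or angle between any of yellow_bottle, orange_bottle, blue_cup's own z axis and vertical above 0.5 rad).
It also fails if it takes over 64 s, if anything falls off the work surface, if the arm or the gripper's body presses on something with over 40 N, if the wrist force passes 120 N, or if a joint passes its speed limit or range.

## Working session

There is one attempt and no reset: what is moved stays moved. The work goes in short steps, Python scripts to look and compute and a tool call to move; the robot and the scene stay as the last step left them, time stands still between calls to the robot, and variables do not carry over. Pictures are saved under pics/ and viewed, at most 10 in all, crops included, and the job is handed in when it is done.

Besides the shell and the picture viewer there is one more tool, called after "Request:" in YAML: its name, and indented under it one key for each argument. step_arm: Moves the arm, as the interface text tells. Shifts and turns lie within -1 to 1; 1 stands for 25 mm of shift or 0.12 rad of turn. Its arguments: {"type":"object","properties":{"delta_pos":{"type":"array"},"turn":{"type":"array"},"grip":{"type":"number"},"newtons":{"type":"number"}},"required":["delta_pos","turn"]}

```bash
mkdir -p pics
cat > h.py <<'E'
from bench import *
import numpy as np, cv2
def snap(n,f):
    c=camera(n); cv2.imwrite('pics/'+f+'.png',c['image'][:,:,::-1]); np.savez('pics/'+f,**c); return c
def p2w(c,u,v,r=1):
    z=np.asarray(c['z_map'])[v-r:v+r+1,u-r:u+r+1]; z=np.median(z[z>0])
    K=np.asarray(c['mtx']); x=(u-K[0,2])*z/K[0,0]; y=(v-K[1,2])*z/K[1,1]
    return (np.linalg.inv(c['view'])@[x,-y,-z,1])[:3]
E
python3 - <<'E'
from h import *
a=snap('scene','s1');b=snap('side','d1')
cv2.imwrite('pics/both.png',cv2.resize(np.vstack([a['image'],b['image']])[:,:,::-1],(400,600))) 
print(read_state())
E
```

```text
{'time': 0.1, 'joint_positions': array([-0.02259438,  0.33281628, -0.06469625,  1.4608446 ,  0.02162732,
        1.3498731 , -0.08849396]), 'joint_vel': array([-4.10844432e-04, -6.52383560e-04,  7.80621602e-05, -2.93150875e-03,
       -3.14791083e-04, -2.49863863e-04,  1.01739609e-04]), 'joint_torque': array([ 3.16136166e-04, -6.24538064e+01,  2.38312193e-02, -3.90717781e+01,
       -6.15657773e-02,  3.65302863e-02,  4.60620026e-05]), 'ee_pos': array([ 6.24668300e-01, -1.75478892e-05,  2.21834816e-01]), 'eef_rot': array([ 7.07098927e-01,  7.07114362e-01, -4.68352705e-04, -4.10136621e-04]), 'ft_force': array([-0.45941811, -0.75298814, -0.08253248]), 'torque': array([ 0.04304387,  0.01978694, -0.01450681]), 'grip_force': 0.0, 'width': 0.08674655007045254}
```

View pics/s1.png

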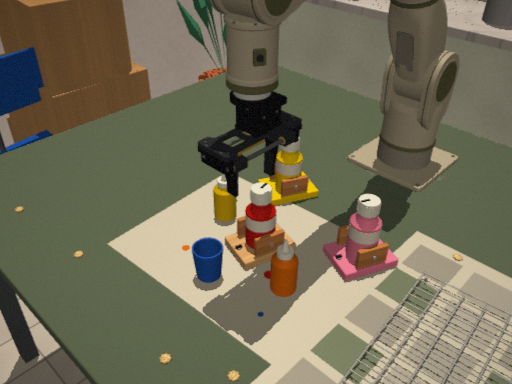

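View pics/d1.png

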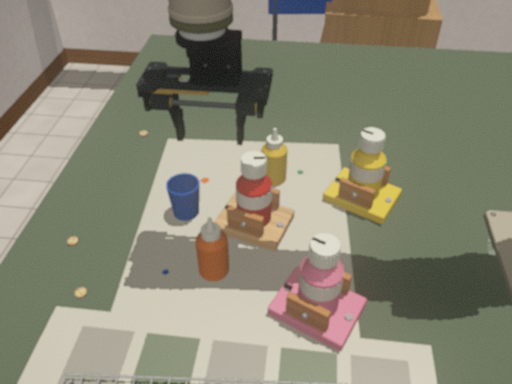

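Candidates in the scene and side views are the red jar's cap (261,192) / (254,165), the pink one (369,205) / (324,248) and the yellow one (291,147) / (372,140). By the description I choose the red jar on the wooden stand. The yellow bottle is at (225,202), the orange at (284,272) and the cup at (208,260).

Run:
```python
from h import *
a=dict(np.load('pics/s1.npz'));b=dict(np.load('pics/d1.npz'))
A=cv2.resize(a['image'][150:270,200:320],(400,400),interpolation=cv2.INTER_CUBIC)
B=cv2.resize(b['image'][140:260,195:315],(400,400),interpolation=cv2.INTER_CUBIC)
cv2.imwrite('pics/crop.png',np.hstack([A,B])[:,:,::-1])
for n,c,ps in (('scene',a,[(261,187),(261,200),(225,200),(284,275),(208,243),(208,265)]),('side',b,[(254,160),(254,170),(275,165),(212,255),(184,182),(184,205)])):
    for p in ps: print(n,p,p2w(c,*p).round(4))
# cap-top cloud
for c,w in ((a,(180,215,245,280)),(b,(150,185,235,275))):
    P=np.array([p2w(c,u,v,0) for v in range(w[0],w[1]) for u in range(w[2],w[3]) if c['z_map'][v,u]>0])
    m=P[P[:,2]>P[:,2].max()-.008]; 
    q=m[np.linalg.norm(m[:,:2]-np.median(m[:,:2],0),axis=1)<.03]
    print(len(q),q.min(0),q.max(0),np.median(q,0))
```

```text
scene (261, 187) [ 0.5574 -0.0343  0.1637]
scene (261, 200) [ 0.5751 -0.0172  0.1485]
scene (225, 200) [ 0.5509 -0.153   0.0655]
scene (284, 275) [0.6347 0.1023 0.0618]
scene (208, 243) [ 0.677  -0.0705  0.0631]
scene (208, 265) [ 0.7156 -0.0275  0.0558]
side (254, 160) [ 0.5594 -0.0263  0.1634]
side (254, 170) [ 0.5577 -0.0126  0.1527]
side (275, 165) [ 0.5322 -0.1482  0.0568]
side (212, 255) [0.6116 0.1107 0.0689]
side (184, 182) [ 0.704  -0.0767  0.0551]
side (184, 205) [ 0.6922 -0.0229  0.0454]
235 [ 0.53676812 -0.05385031  0.15986474] [ 0.58108917 -0.00923694  0.1678045 ] [ 0.5606045  -0.03035354  0.16372395]
366 [ 0.54082179 -0.05552181  0.157997  ] [ 0.58482905 -0.01084783  0.1659352 ] [ 0.56212332 -0.03024442  0.16306709]
```

View pics/crop.png

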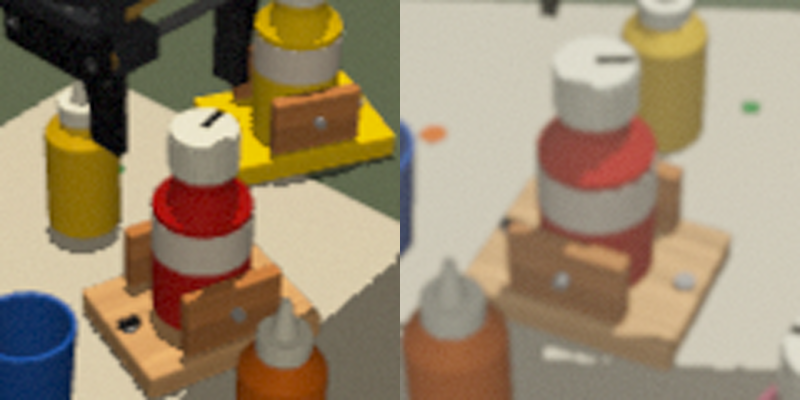

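The crop confirms the red jar on the wooden stand. The bar runs from (261,187) to (267,183) in scene and from (254,158) to (265,157) in side. The black mark on the base is at (239,247) in scene and (227,207) in side.

Run:
```python
from h import *
a=dict(np.load('pics/s1.npz'));b=dict(np.load('pics/d1.npz'))
def pl(c,u,v,h):
    K=c['mtx'];T=np.linalg.inv(c['view']);d=T[:3,:3]@[(u-K[0,2])/K[0,0],-(v-K[1,2])/K[1,1],-1];o=T[:3,3]
    return (o+d*(h-o[2])/d[2])[:2]
C=np.array([.561,-.031])
for c,p,q,m in((a,(261.5,187.5),(266.6,183),(238.7,246.9)),(b,(254.1,157.7),(264.6,157.4),(227.1,206.6))):
    P,Q,M=pl(c,*p,.162),pl(c,*q,.162),pl(c,*m,.02)
    an=lambda d:np.arctan2(d[1],d[0])
    print(P,Q,M,an(Q-P),an(Q-C),an(M-C),(an(Q-P)-an(M-C))%6.283)
```

```text
[ 0.55613684 -0.0339695 ] [ 0.5366153  -0.03768511] [ 0.60706616 -0.05101067] -2.953508272393938 -2.87401506606083 -0.4097968844715314 3.739288612077594
[ 0.56024136 -0.03437993] [ 0.5423902  -0.03736289] [ 0.61633292 -0.0542437 ] -2.9760208332790024 -2.8121424282281855 -0.39768746594308946 3.7046666326640874
```

Request:
step_arm:
  delta_pos:
    - [-0.5,-0.25,0]
    - [-0.5,-0.25,0]
    - [-0.5,-0.25,0]
    - [-0.5,-0.25,0]
    - [-0.5,-0.25,0]
    - [0,0,0]
    - [0,0,0]
    - [0,0,0]
    - [0,0,0]
    - [0,0,0]
    - [0,0,0]
    - [0,0,0]
  turn: [1,1,1,1,1,1,1,1,1,1,1,1]
  grip: 0

```text
time: 1.3
ee_pos: [0.5622, -0.0312, 0.2221]
eef_rot: [0.063, 0.998, 0.0, -0.0]
ft_force: [0.0, 0.5, -0.3]
width: 0.0869
grip_force: 0.0
```

Request:
step_arm:
  delta_pos:
    - [0,0,0]
    - [0,0,0]
    - [0,0,0]
    - [0,0,0]
    - [0,0,0]
    - [0,0,0]
    - [0,0,0]
    - [0,0,0]
  turn: [1,1,1,1,1,1,1,0]

```text
time: 2.1
ee_pos: [0.5623, -0.0313, 0.2222]
eef_rot: [-0.348, 0.937, 0.0, -0.0]
ft_force: [0.1, 0.6, -0.7]
width: 0.0868
grip_force: 0.0
```

Run:
```python
from h import *
s=read_state();print(s['joint_positions'].round(3),s['ee_pos'])
snap('wrist','w1')
```

```text
[ 0.218  0.213 -0.281  1.617  0.06   1.322  2.21 ] [ 0.56229985 -0.03130328  0.22219266]
```

View pics/w1.png

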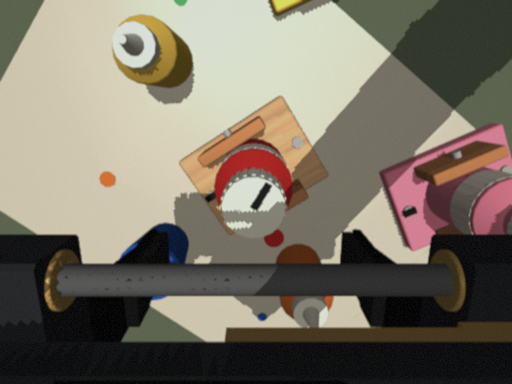

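The wrist view shows the cap centred at about (254,207), with the bar from (256,207) to (268,186). The stand's mark is at (210,197), and the yellow bottle, orange bottle and cup are clear of the fingers' path.

Run:
```python
from h import *
a=dict(np.load('pics/w1.npz'))
def pl(c,u,v,h):
    K=c['mtx'];T=np.linalg.inv(c['view']);d=T[:3,:3]@[(u-K[0,2])/K[0,0],-(v-K[1,2])/K[1,1],-1];o=T[:3,3]
    return (o+d*(h-o[2])/d[2])[:2]
for p in((254,207),(222,207),(286,207),(254,176),(256,207),(268,186)): print(p,pl(a,*p,.162))
# stand long-edge corners
for p in((281,97),(328,174),(181,160)): print(p,pl(a,*p,.02))
P=np.array([p2w(a,u,v,0) for v in range(165,245) for u in range(210,300) if a['z_map'][v,u]>0])
q=P[P[:,2]>.158];print(len(q),q.min(0),q.max(0),(q.min(0)+q.max(0))/2)
print(cv2.minEnclosingCircle((q[:,:2]*1000).astype(np.float32)))
```

```text
(254, 207) [ 0.55901511 -0.035122  ]
(222, 207) [ 0.57298799 -0.05133985]
(286, 207) [ 0.5450406  -0.01890226]
(254, 176) [ 0.54299154 -0.04892327]
(256, 207) [ 0.55814175 -0.03410832]
(268, 186) [ 0.54206199 -0.03756484]
(281, 97) [ 0.48607948 -0.06207945]
(328, 174) [0.51216946 0.02890417]
(181, 160) [ 0.60284759 -0.09943592]
3136 [ 0.53727031 -0.05742632  0.15803091] [ 0.58157613 -0.01366767  0.16445531] [ 0.55942322 -0.035547    0.16124311]
((559.43994140625, -35.434173583984375), 22.452821731567383)
```

Request:
step_arm:
  delta_pos:
    - [-0.09,-0.1,-0.5]
    - [0,0,-0.6]
    - [0,0,-0.6]
    - [0,0,-0.6]
    - [0,0,-0.6]
    - [0,0,-0.4]
    - [0,0,0]
  turn: [0,0,0,0,0,0,0]

```text
time: 2.85
ee_pos: [0.5593, -0.0337, 0.1382]
eef_rot: [-0.347, 0.938, 0.001, -0.001]
ft_force: [-0.6, -0.4, -0.9]
width: 0.0868
grip_force: 0.0
```

Request:
step_arm:
  delta_pos:
    - [0,0,0]
    - [0,0,0]
    - [0,0,0]
    - [0,0,0]
    - [0,0,0]
    - [0,0,0]
    - [0,0,0]
    - [0,0,0]
  turn: [0,0,0,0,0,0,0,0]
  grip: 1
  newtons: 25

```text
time: 3.65
ee_pos: [0.5605, -0.0339, 0.1403]
eef_rot: [-0.347, 0.938, -0.0, 0.0]
ft_force: [0.8, -0.1, 0.9]
width: 0.0437
grip_force: 25.0
```

Request:
step_arm:
  delta_pos:
    - [0,0,-0.003]
    - [0,0,-0.003]
    - [0,0,-0.003]
    - [0,0,-0.003]
    - [0,0,-0.003]
    - [0,0,-0.003]
    - [0,0,-0.003]
    - [0,0,-0.003]
    - [0,0,-0.003]
    - [0,0,-0.003]
    - [0,0,-0.003]
    - [0,0,-0.003]
  turn: [-0.8,-0.8,-0.8,-0.8,-0.8,-0.8,-0.8,-0.8,-0.8,-0.8,-0.8,-0.8]

```text
time: 4.85
ee_pos: [0.5606, -0.0341, 0.1395]
eef_rot: [0.222, 0.975, -0.0, 0.0]
ft_force: [0.1, -1.7, 2.5]
width: 0.0436
grip_force: 25.0
```

Run:
```python
from h import *
s=read_state();print(s['joint_positions'].round(3),s['torque'],s['ft_force'])
a=snap('scene','s2');b=snap('side','d2')
A=cv2.resize(a['image'][150:230,220:300],(400,400),interpolation=cv2.INTER_CUBIC)
B=cv2.resize(b['image'][120:200,215:295],(400,400),interpolation=cv2.INTER_CUBIC)
cv2.imwrite('pics/c2.png',np.hstack([A,B])[:,:,::-1])
```

```text
[ 0.099  0.26  -0.139  1.733  0.039  1.151  1.072] [-0.24236167 -0.27048012  0.13852737] [ 0.08320892 -1.66803251  2.50408213]
```

View pics/c2.png

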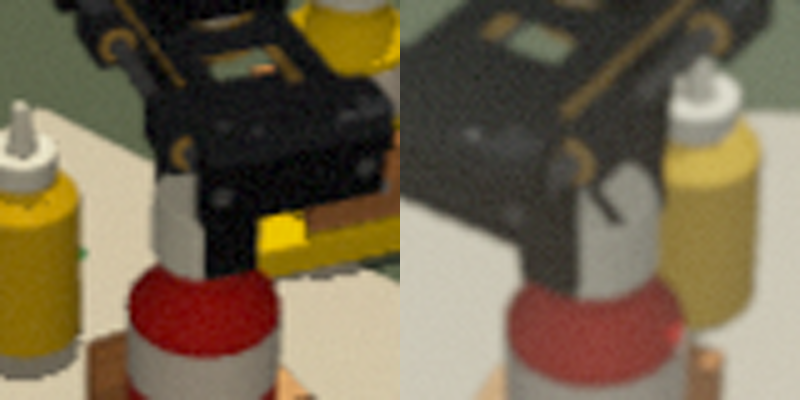

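In this pair, the side crop's bar (about (595,185) to (620,220)) has turned with the fingers. The wrist moment of 0.14 N m matches thread friction, and about 2.5 rad remain.

Request:
step_arm:
  delta_pos:
    - [0,0,-0.003]
    - [0,0,-0.003]
    - [0,0,-0.003]
    - [0,0,-0.003]
    - [0,0,-0.003]
    - [0,0,-0.003]
    - [0,0,-0.003]
    - [0,0,-0.003]
    - [0,0,-0.003]
    - [0,0,-0.003]
    - [0,0,-0.003]
    - [0,0,-0.003]
  turn: [-1,-1,-1,-1,-1,-1,-1,-1,-1,-1,-1,-1]

```text
time: 6.15
ee_pos: [0.5605, -0.0342, 0.1385]
eef_rot: [0.809, 0.588, 0.0, 0.0]
ft_force: [0.3, -3.4, 3.3]
width: 0.0434
grip_force: 25.0
```

Request:
step_arm:
  delta_pos:
    - [0,0,-0.003]
    - [0,0,-0.003]
    - [0,0,-0.003]
    - [0,0,-0.003]
    - [0,0,-0.003]
    - [0,0,-0.003]
    - [0,0,-0.003]
    - [0,0,0]
  turn: [-1,-1,-1,-1,-1,-1,-0.5,0]

```text
time: 6.95
ee_pos: [0.5603, -0.0342, 0.138]
eef_rot: [0.971, 0.238, 0.0, 0.0]
ft_force: [-1.2, -3.3, 2.5]
width: 0.0432
grip_force: 25.0
```

Run:
```python
from h import *
s=read_state();print(s['joint_positions'].round(3),s['torque'],s['ft_force'])
```

```text
[-0.125  0.253  0.12   1.747 -0.032  1.143 -1.085] [-0.7167334   0.06754258 -0.07521957] [-1.22147859 -3.32410488  2.49314448]
```

Request:
step_arm:
  delta_pos:
    - [0,0,-0.002]
    - [0,0,-0.002]
    - [0,0,-0.002]
    - [0,0,-0.002]
  turn: [-0.5,-0.5,-0.5,-0.5]

```text
time: 7.35
ee_pos: [0.5603, -0.0342, 0.1378]
eef_rot: [0.993, 0.12, 0.0, 0.0]
ft_force: [-1.4, -1.9, 2.7]
width: 0.0437
grip_force: 25.0
```

```bash
python3 -c "
from h import *
s=read_state();print(s['joint_positions'].round(3),s['torque'],s['ft_force'],2*np.arctan2(*s['eef_rot'][:2]))"
```

```text
[-0.149  0.253  0.149  1.749 -0.04   1.142 -1.319] [-0.64782823  0.25872482  0.15915607] [-1.44358043 -1.87135099  2.73400601] 2.9010671803273804
```

Request:
step_arm:
  delta_pos:
    - [0,0,-0.001]
    - [0,0,-0.001]
    - [0,0,0]
    - [0,0,0]
  turn: [-0.5,-0.5,-0.5,-0.5]

```text
time: 7.75
ee_pos: [0.5606, -0.0341, 0.1378]
eef_rot: [1.0, 0.001, 0.0, 0.0]
ft_force: [0.2, -2.5, 3.1]
width: 0.0433
grip_force: 25.0
```

```bash
python3 -c "
from h import *
s=read_state();print(s['joint_positions'].round(3),s['torque'],s['ft_force'],2*np.arctan2(*s['eef_rot'][:2]))"
```

```text
[-0.174  0.254  0.177  1.75  -0.048  1.141 -1.552] [-0.58343092  0.1193932   0.70107814] [ 0.21404111 -2.51731838  3.1090876 ] 3.139998594248472
```

Request:
step_arm:
  delta_pos:
    - [0,0,0]
    - [0,0,0]
    - [0,0,0]
  turn: [-0.4,-0.4,0]

```text
time: 8.05
ee_pos: [0.5606, -0.0341, 0.1378]
eef_rot: [0.999, -0.047, 0.0, 0.0]
ft_force: [0.7, -3.6, 2.1]
width: 0.0431
grip_force: 25.0
```

Run:
```python
from h import *
s=read_state();print(s['torque'],s['ft_force'],2*np.arctan2(*s['eef_rot'][:2]))
a=snap('scene','s3');b=snap('side','d3')
A=cv2.resize(a['image'][150:270,200:320],(400,400),interpolation=cv2.INTER_CUBIC)
B=cv2.resize(b['image'][120:220,205:305],(400,400),interpolation=cv2.INTER_CUBIC)
cv2.imwrite('pics/c3.png',np.hstack([A,B])[:,:,::-1])
```

```text
[-0.70680041 -0.0729192   0.57224009] [ 0.72579025 -3.56121521  2.12540743] 3.235424228979117
```

View pics/c3.png

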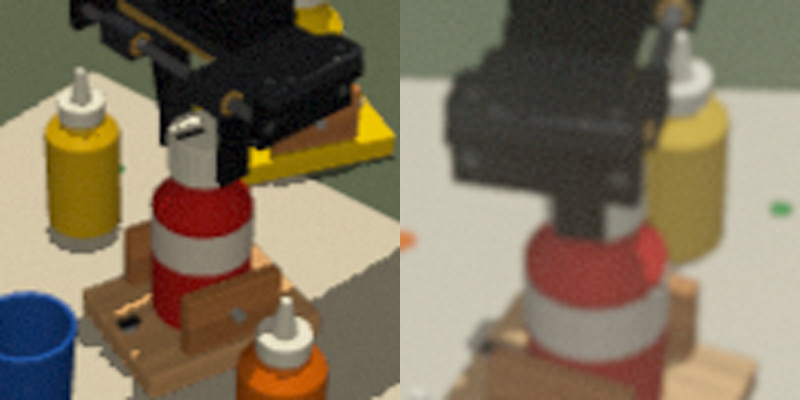

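The scene crop shows the bar at about (195,125)–(178,135), pointing towards the stand's mark. The moment rose to 0.7 N m and then stopped growing, so the cap is at its stop. Now I back it off.

Request:
step_arm:
  delta_pos:
    - [0,0,0.003]
    - [0,0,0.003]
    - [0,0,0.003]
    - [0,0,0.003]
    - [0,0,0.003]
    - [0,0,0.003]
    - [0,0,0.003]
    - [0,0,0.003]
    - [0,0,0.003]
    - [0,0,0.003]
    - [0,0,0.003]
    - [0,0,0.003]
  turn: [0.9,0.9,0.9,0.9,0.9,0.9,0.9,0.9,0.9,0.9,0.9,0.9]

```text
time: 9.35
ee_pos: [0.5605, -0.0339, 0.1386]
eef_rot: [0.824, 0.567, 0.0, 0.0]
ft_force: [1.3, -3.6, 3.0]
width: 0.0432
grip_force: 25.0
```

Request:
step_arm:
  delta_pos:
    - [0,0,0.003]
    - [0,0,0.003]
    - [0,0,0.003]
    - [0,0,0.003]
    - [0,0,0]
    - [0,0,0]
    - [0,0,0]
  turn: [0.7,0.7,0.7,0.5,0,0,0]

```text
time: 10.05
ee_pos: [0.5604, -0.0339, 0.1388]
eef_rot: [0.728, 0.685, 0.0, 0.0]
ft_force: [2.5, -3.5, 2.9]
width: 0.0433
grip_force: 25.0
```

Run:
```python
from h import *
s=read_state();print(s['torque'],s['ft_force'],2*np.arctan2(*s['eef_rot'][:2]),s['joint_vel'].round(3),s['grip_force'])
a=snap('scene','s4');b=snap('side','d4')
A=cv2.resize(a['image'][170:220,235:285],(400,400),interpolation=cv2.INTER_CUBIC)
B=cv2.resize(b['image'][130:230,205:305],(400,400),interpolation=cv2.INTER_CUBIC)
cv2.imwrite('pics/c4.png',np.hstack([A,B])[:,:,::-1])
```

```text
[-0.75008399 -0.33690854  0.15942356] [ 2.45186832 -3.47769994  2.93699998] 1.631598268317079 [-0.002  0.001  0.001 -0.001 -0.001 -0.     0.002] 25.00005890149623
```

View pics/c4.png

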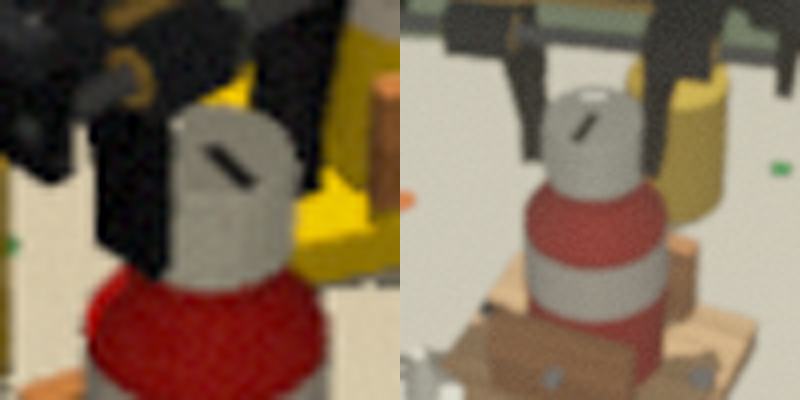

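The scene crop's bar runs from (207,148) to (252,185), and the side crop's from (592,117) to (578,140). I check its angle against the jar's x axis.

Run:
```python
from h import *
def pl(c,u,v,h):
    K=c['mtx'];T=np.linalg.inv(c['view']);d=T[:3,:3]@[(u-K[0,2])/K[0,0],-(v-K[1,2])/K[1,1],-1];o=T[:3,3]
    return (o+d*(h-o[2])/d[2])[:2]
for f,p,q in(('s4',(235+207/8,170+148/8),(235+252/8,170+185/8)),('d4',(253,159.25),(249.5,165)),('s3',(258.5,187.5),(253.4,190.5))):
    c=dict(np.load(f'pics/{f}.npz'));d=pl(c,*q,.161)-pl(c,*p,.161);print(f,d,np.arctan2(d[1],d[0])+.3)
```

```text
s4 [0.00386432 0.01939593] 1.6741380598524123
d4 [0.003913   0.01624782] 1.634464446645684
s3 [ 1.51688816e-02 -9.05559512e-06] 0.299403015049353
```

The bar reads about 1.65 rad off the jar's x axis and the tool turned back 1.60 rad. Both are within 1.22–1.92, and the grip is 25 N and still. Handing in.

```bash
python3 -c "
from bench import *
print(close_job())"
```

```text
the job is handed in; nothing more can be done
None
```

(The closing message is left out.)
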